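Select the three-dot filter and take the reading

TASK

Gently push the upright steel tab of the filter turret round, with closed fingertips and without gripping it, until it points at the middle of the three-dot label. Then press the button on the small grey trigger box all the way down to take the reading, let it come up again and move clear; do not press it before the tab is set, and leave the wooden box, the notebook and the cup where they are.

Things in the scene. Friction and masses are not known exactly. Their poses are not given: they have to be found in the camera images.
- stand: round dark grey plate bolted to the table, 304 mm across and 20 mm thick; origin at its centre on the table. A black sensor head (50 mm wide, top 62 mm above the table) is fixed on its +x side and reaches in to 43 mm from the axis. Its -x direction is the middle of the label arc.
- axis (a point): point on the vertical axis of the turret, 40 mm above the table (the height of the top of the turret disc)
- turret (a joint): turret angle in rad, positive anticlockwise seen from above; 0 when the tab points along the stand's -x direction; stops at -1.75 and +1.75. The grey disc (140 mm across, top 40 mm above the table, central knob to 46 mm) carries the tab. It is smooth with no clicks: friction (0.14 N m, about 1.6 N at the tab) keeps it where it is left. It starts between the two middle labels (within 0.2 rad of 0).
- tab_top (a point): centre of the top edge of the tab, 80 mm above the table. The tab is an upright steel fin, 8 mm thick along the direction of turning, 30 mm long radially (68 to 98 mm from the axis, this point at 83 mm), standing free from the disc top at 40 mm to 80 mm above the table; a 6 mm thick foot, 20 mm wide, lies below at 30 to 36 mm.
- pointer (a point): imaginary point straight out along the tab, 122 mm from the axis, 24 mm above the table: the tab points at a label's middle when this lies over that label's centre
- label_one: fixed white disc, 48 mm across, 3 mm thick, lying flat on the stand's plate, centre 122 mm from the turret axis, carrying one black dot; origin at the centre of its underside, 20 mm above the table. The four discs sit at 1.30 and 0.55 rad to either side of the stand's middle (the stand's -x direction); which disc is in which place changes from run to run.
- label_two: fixed white disc, 48 mm across, 3 mm thick, lying flat on the stand's plate, centre 122 mm from the turret axis, carrying two black dots; origin at the centre of its underside, 20 mm above the table. The four discs sit at 1.30 and 0.55 rad to either side of the stand's middle (the stand's -x direction); which disc is in which place changes from run to run.
- label_three: fixed white disc, 48 mm across, 3 mm thick, lying flat on the stand's plate, centre 122 mm from the turret axis, carrying three black dots (a triangle): the position to select; origin at the centre of its underside, 20 mm above the table. The four discs sit at 1.30 and 0.55 rad to either side of the stand's middle (the stand's -x direction); which disc is in which place changes from run to run.
- label_four: fixed white disc, 48 mm across, 3 mm thick, lying flat on the stand's plate, centre 122 mm from the turret axis, carrying four black dots (a square); origin at the centre of its underside, 20 mm above the table. The four discs sit at 1.30 and 0.55 rad to either side of the stand's middle (the stand's -x direction); which disc is in which place changes from run to run.
- trigger: grey box fixed to the table, 85 x 75 mm and 30 mm high, with a small white lamp on one corner, standing on the left or on the right of the stand; origin at the centre of its underside
- button_top (a point): centre of the top of the round black push button (30 mm across) on top of the trigger box; it is pressed straight down
- button (a joint): button travel in m: 0 up, 0.006 fully down (about 4 N); springs back
- plybox: loose open wooden box, 85 x 85 mm, 80 mm high, on the side of the stand where the trigger box is not; origin at the centre of its underside; must stay where it is
- notebook: loose brown notebook, 80 x 110 x 14 mm, lying flat; origin at the centre of its underside; must stay where it is
- parts_cup: loose grey plastic cup, 64 mm across the rim, 55 mm high; origin at the centre of its underside; must stay where it is
Mind the look-alikes: they are no part of the job. What is shaped like the trigger but green or yellow is not meant.

How it is judged:
On the way, in this order (a step that is already met when the one before it is completed fails the run):
1. the tab points at the three-dot label and rests there (horizontal distance between pointer and label_three below 0.008 m and velocity of joint turret between -0.05 and 0.05 rad/s), for 0.3 s.
2. the button is pressed down with the tab set (horizontal distance between pointer and label_three below 0.008 m and value of joint button above 0.0045 m), for 0.05 s.
At the end, for the whole second after the job is handed in: the tab rests pointing at the middle of the three-dot label (its line passes within 8 mm of the disc's centre), after which the button was pressed at least 4.5 mm down and has come up again (within 1.5 mm) (all of step 1 and value of joint button below 0.0015 m); the robot touches nothing.
It fails at once if the button is pressed while the tab is off the three-dot label (horizontal distance between pointer and label_three above 0.012 m and value of joint button above 0.003 m).
It fails at once if the tab or turret is gripped or forced (over 15 N) instead of gently pushed (contact force between the fingers and turret above 15 N).
It fails at once if the wooden box is moved over 15 mm or lifted (distance of plybox from where it was at the start of the episode above 0.015 m).
It fails at once if the notebook is moved over 15 mm or lifted (distance of notebook from where it was at the start of the episode above 0.015 m).
It fails at once if the cup is moved over 15 mm or lifted (distance of parts_cup from where it was at the start of the episode above 0.015 m).
It also fails if it takes over 48 s, if anything falls off the work surface, if the arm or the gripper's body presses on something with over 40 N, if the wrist force passes 120 N, or if a joint passes its speed limit or range.

ROBOT

A 7-joint arm with a two-finger parallel gripper is mounted at the origin on the work surface. World frame = base frame: x ahead of the robot, y to its left, z up, the work surface at z = 0. Lengths are in m, angles in rad, forces in N, time in s.
With the tool pointing down it reaches from about 0.35 to 0.775 m from the base axis. Payload 3.1 kg.
Tool frame: the origin (TCP) lies at the centre of the arm's flange, where the gripper is bolted on; the fingertips stand 173 mm ahead of it and the grasp point (between the pads) lies 155 mm ahead of it (manip.grasp_offset is the distance from the TCP to the grasp point, in m); z points along the fingers, y is the direction in which the jaws open and shut (so a half turn about z gives the same grasp; the last joint's range is limited). The gripper opens to 85 mm and grips with 20 to 120 N. Pads are 22 mm wide; open, the fingers measure 114 mm over their backs; the gripper's body (76 mm by 85 mm) begins 54 mm behind the grasp point. The pads swing forward as they close: fully open they stand 13 mm farther back than shut.
Start: joints at [-1.343, 0.311, 0.014, 1.512, -0.004, 1.319, -0.027], TCP at [0.147, 0.53, 0.405] pointing down, gripper open.
Joint ranges: [-2.7, 2.7], [-0.3, 1.91], [-1.27, 1.3], [0.12, 2.57], [-1.44, 4.58], [0.2, 2.03], [-3.05, 3.05]. Speed limits (rad/s): [2.79, 2.79, 3.14, 3.14, 3.14, 3.14, 3.14].

INTERFACE

Orientations are given as [roll, pitch, yaw] about the fixed x, y, z axes, in that order (R = Rz(yaw) Ry(pitch) Rx(roll)).
In Python, from cell import manip gives the robot as it stands. The module is installed in compiled form; this text tells all that it offers.
- The arm moves only by the shell command python3 -m jog 'ROWS' [FORCE]. ROWS is JSON, a list of rows, each a list of 7 numbers: the turn, a rotation vector about the tool's x, y, z in rad, then the shift along the tool's x, y, z in mm, then the finger opening in mm, from 0 to 85.4. In form: [[wx, wy, wz, tx, ty, tz, fingers], ...]. A call has exactly 10 rows; each row shifts and turns the pose as measured when the row begins, along the tool's axes as they then stand; what a row does not reach is not made up. A row lasts 1/12 s, in which the tool goes at most 41.7 mm and 7.16 degrees, less where a joint would pass 70% of its speed; a pose out of reach is approached as far as the arm can. A call is refused whole if a number of a shift passes 41.7 or a number of a turn 0.125, either way. A call with a gripper value outside its range is refused whole. The fingers move at their own pace and stop on an object; FORCE is the grip in N (left out, the last holds). Time passes only in rows, so rows that do not move let the fingers close, or fill a call up. It gives the time, the measured TCP pose, the force and the opening at its end, in the units of the state.
- manip.observe(): the state, without advancing time (a new reading comes with each control period).
- manip.grab_frame(name): name is "side" or "top"; returns the picture (420x560x3 uint8, red, green, blue); there is no depth.
- manip.get_calibration(name): a dict with "fovy" (degrees; the focal length in pixels is half the picture's height over the tangent of half this angle, whatever the lens; pixels are square), "cx", "cy" (the principal point, pixels), "dist" ([k1, k2, p1, p2, k3] as OpenCV has them; the pictures are not rectified), "R" (3x3) and "t" (3): a world point X has camera coordinates R X + t. Camera axes: x right, y down, z forward; pixel columns grow to the right and rows downward; lengths in m; the calibration is good to about 2 mm. A picture is of the moment at which its call begins. get_calibration takes no time and is no camera call.
- manip.job_done(): hands the job in, once; it reports no verdict.
Trained networks look in the newest picture that a camera, given by its name, has taken for a name from the list of things; names that differ only in an ending like _2 or _b are one class to them, and where a whole thing is asked for, a point or a joint stands for the part that bears it (a point fixed in the world has none). Each returns a list of dicts, best first, with "score" (0 to 1); they miss things now and then, are a little off and sometimes report something else, mostly with a low value. They report only what shows in the picture. A call takes as long as a camera call. They do not tell look-alikes from the thing itself.
- manip.regions_of(query, camera): "region" (420x560 bool, what is visible of it) and "bbox" ([left, top, right, bottom] in pixels, round what is visible of it).
- manip.landmark_of(query, camera): "at" ([row, column] in pixels: a listed point, or the origin of a listed thing).
The state is a dict: "clock": time; "qpos": joint angles; "joint_vel": joint speeds; "joint_torque": joint torques, N m; "tool_pos": TCP position; "tcp_rot": TCP orientation; "contact_force": force on the tool from outside, world axes, zero at the start; "torque": the same for the moment, N m; "grip_width": opening from 0.0 (shut) to 1.0 (fully open).
Only numpy, scipy, OpenCV 4.12 (cv2) and the standard library are available. Lean on these libraries where they do the work, as an engineer would, in place of code of your own. Each camera call takes 0.05 s, during which the arm holds its last target.

## Working session

There is one attempt and no reset: what is moved stays moved. The work goes in short steps, Python scripts to look and compute and a shell command to move; the robot and the scene stay as the last step left them, time stands still between calls to the robot, and variables do not carry over. Pictures are saved under pics/ and viewed, and the job is handed in when it is done.

```bash
ls; mkdir -p pics; python3 - <<'E'
from cell import manip
import cv2,numpy as np
s=manip.observe();print(s)
for n in("side","top"):
    im=manip.grab_frame(n);cv2.imwrite(f"pics/{n}0.png",im[:,:,::-1])
    c=manip.get_calibration(n);print(n,c)
E
```

```text
pics
{'clock': 0.0, 'qpos': array([-1.34270215,  0.31169441,  0.01401711,  1.51306415, -0.00440317,
        1.31920859, -0.02717821]), 'joint_vel': array([ 5.52440840e-04, -1.22347961e-03, -8.49254877e-04,  1.11755048e-05,
        2.96383918e-04, -1.67829001e-03,  1.28419995e-03]), 'joint_torque': array([-4.84422264e-05, -3.79903078e+01,  1.45785883e-01, -2.30590528e+01,
        1.21739408e-02,  1.33723591e-02, -1.07036249e-05]), 'tool_pos': array([0.14648909, 0.52979097, 0.40363496]), 'tcp_rot': array([-3.13925110e+00,  1.00225141e-04,  2.87187243e+00]), 'contact_force': array([-0.05080876, -0.95174149,  0.43824279]), 'torque': array([-0.01102135, -0.03272705, -0.00636006]), 'grip_width': 1.0006730946988045}
side {'fovy': 45.765241116130774, 'cx': 274.7563512126944, 'cy': 208.39260310913244, 'dist': array([-0.08085939,  0.        ,  0.        ,  0.        ,  0.        ]), 'R': array([[-0.81971797, -0.57265677, -0.01125517],
       [-0.42873196,  0.62649307, -0.65091885],
       [ 0.37980437, -0.52874443, -0.75906388]]), 't': array([0.51016989, 0.2499513 , 1.28863033])}
top {'fovy': 53.70262300278045, 'cx': 290.26752811156894, 'cy': 213.76967867312274, 'dist': array([-0.09641353,  0.        ,  0.        ,  0.        ,  0.        ]), 'R': array([[ 0.04337795, -0.99905774, -0.00140863],
       [-0.97906481, -0.04222913, -0.19912005],
       [ 0.19887294,  0.01001656, -0.97997409]]), 't': array([0.05015488, 0.60771955, 0.85864765])}
```

View pics/side0.png

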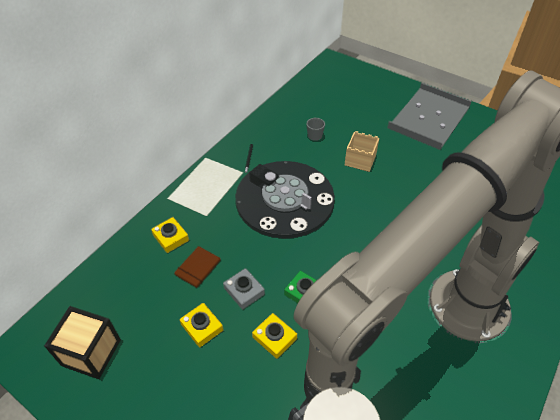

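View pics/top0.png

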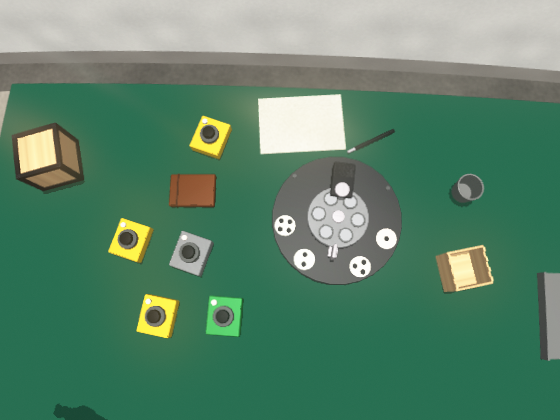

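The top view shows the turret centred at (338,217) with its tab at (333,252). The labels are at (285,226), (304,260), (360,267) and (386,238). The only grey trigger is at (190,254), among yellow and green look-alikes. I'll enlarge it to confirm and measure.

```bash
cat > h.py <<'E'
from cell import manip
import cv2,numpy as np
def K(n):
    c=manip.get_calibration(n);f=210/np.tan(np.radians(c['fovy'])/2)
    return np.array([[f,0,c['cx']],[0,f,c['cy']],[0,0,1.]]),np.array(c['dist']),np.array(c['R']),np.array(c['t'])
def ray(n,u,v,z):
    k,d,R,t=K(n);p=cv2.undistortPoints(np.array([[[u,v]]],float),k,d)[0,0]
    o=-R.T@t;r=R.T@np.array([p[0],p[1],1.]);return o+r*(z-o[2])/r[2]
def proj(n,X):
    k,d,R,t=K(n);return cv2.projectPoints(np.array(X,float).reshape(-1,1,3),cv2.Rodrigues(R)[0],t,k,d)[0][:,0]
E
python3 - <<'E'
from h import *
im=cv2.imread("pics/top0.png")
a=cv2.resize(im[150:290,265:410],None,fx=4,fy=4,interpolation=cv2.INTER_CUBIC)
b=cv2.resize(im[225:285,160:220],None,fx=3,fy=3,interpolation=cv2.INTER_CUBIC)
o=np.zeros((560,780,3),np.uint8);o[:560,:580]=a;o[:180,590:770]=b;cv2.imwrite("pics/z0.png",o)
def q(f,n,z,name):
    for r in f(name,n)[:5]:
        at=r['at'];p=ray(n,at[1],at[0],z);print(name,n,round(r['score'],2),np.round(at,1),np.round(p,4))
for name,z in [("label_one",.02),("label_two",.02),("label_three",.02),("label_four",.02),("axis",.04),("tab_top",.08),("button_top",.04),("stand",0),("trigger",0)]:
    for n in("top","side"):
        q(manip.landmark_of,n,z,name)
E
```

```text
label_one top 0.61 [237.5 387. ] [ 0.5672 -0.1483  0.02  ]
label_one side 0.46 [178.7 313.8] [ 0.5688 -0.1379  0.02  ]
label_two top 0.54 [258.6 301.3] [0.5106 0.0473 0.02  ]
label_two side 0.64 [223.1 299.1] [0.5089 0.0384 0.02  ]
label_three top 0.89 [265.5 357.6] [ 0.5002 -0.0811  0.02  ]
label_three top 0.52 [190.5 460.9] [ 0.6875 -0.3274  0.02  ]
label_three side 0.58 [199. 325.] [ 0.4955 -0.0846  0.02  ]
label_three side 0.42 [265.1 199.3] [0.6529 0.3157 0.02  ]
label_four top 0.74 [253.  186.4] [0.5114 0.3106 0.02  ]
label_four top 0.72 [224.5 282.6] [0.5873 0.0934 0.02  ]
label_four top 0.15 [262.8 360. ] [ 0.5066 -0.0865  0.02  ]
label_four side 0.55 [225.3 267.5] [0.58  0.097 0.02 ]
axis top 0.69 [215.6 335.6] [ 0.6095 -0.0264  0.04  ]
axis side 0.96 [186.6 285.9] [ 0.6117 -0.0447  0.04  ]
tab_top top 0.86 [246.2 340.5] [ 0.535  -0.0343  0.08  ]
tab_top side 0.73 [192.  306.4] [ 0.5297 -0.0294  0.08  ]
button_top top 0.73 [320.1 154.7] [0.3586 0.3634 0.04  ]
button_top top 0.69 [253.1 184.1] [0.5091 0.3107 0.04  ]
button_top top 0.66 [314.7 221.4] [0.3784 0.2169 0.04  ]
but
[... 460 characters left out ...]
d top 0.26 [190.8 192.2] [0.6636 0.3155 0.    ]
stand side 0.55 [199.5 280.2] [ 0.6165 -0.0209  0.    ]
stand side 0.17 [223.2 269.9] [0.5884 0.0737 0.    ]
trigger top 0.98 [140.6 209.8] [0.7933 0.2839 0.    ]
trigger top 0.97 [255.7 195.8] [0.5081 0.293  0.    ]
trigger top 0.74 [244.1 136.1] [0.5285 0.4385 0.    ]
trigger top 0.6 [316.2 161.2] [0.3655 0.3619 0.    ]
trigger top 0.55 [314.3 222.1] [0.3775 0.2219 0.    ]
trigger side 0.92 [292.6 304.7] [0.3753 0.2148 0.    ]
trigger side 0.69 [237.2 173.2] [0.7904 0.2758 0.    ]
trigger side 0.66 [327.6 202.6] [0.5326 0.4481 0.    ]
trigger side 0.64 [339.9 272.1] [0.3684 0.3751 0.    ]
trigger side 0.56 [291.2 243.1] [0.5128 0.3042 0.    ]
```

View pics/z0.png

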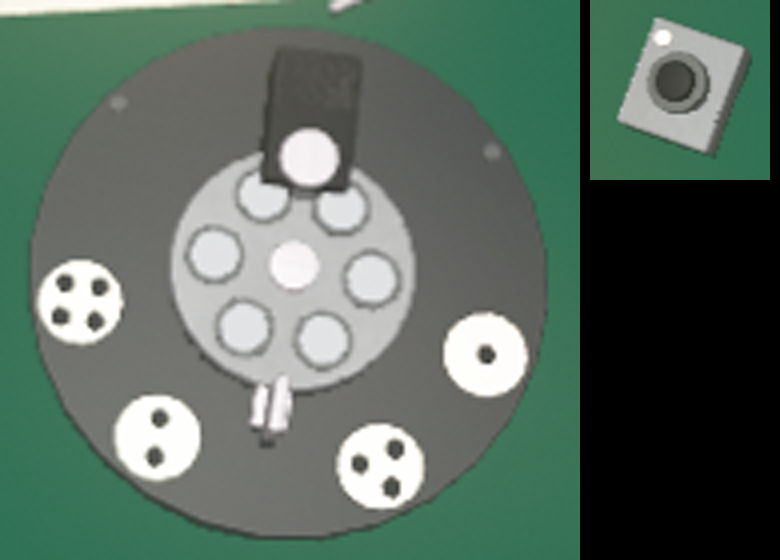

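The enlarged crop shows the three-dot (triangle) label at about (360,266) and the tab at about (333,250). The grey box with the white lamp, at (190,253), is the trigger. Next I'll fit the stand pose from the label centroids in both cameras.

```bash
cat > fit.py <<'E'
from h import *
from scipy.optimize import least_squares
def blobs(n,png,guess):
    im=cv2.imread(png).astype(int);out=[]
    m=((im.min(2)>150)).astype(np.uint8)
    m=cv2.morphologyEx(m,cv2.MORPH_CLOSE,np.ones((3,3)))
    for g in guess:
        nl,lab,st,ce=cv2.connectedComponentsWithStats(m)
        i=np.argmin(np.hypot(*(ce-g).T)+1e3*(st[:,4]<40))
        cs,_=cv2.findContours((lab==i).astype(np.uint8),cv2.RETR_EXTERNAL,cv2.CHAIN_APPROX_NONE)
        c=max(cs,key=cv2.contourArea); e=cv2.fitEllipse(cv2.convexHull(c)) ; M=cv2.moments(cv2.convexHull(c))
        out.append((M['m10']/M['m00'],M['m01']/M['m00'])); print(n,g,np.round(out[-1],2),st[i,4],np.round(e[1],1))
    return np.array(out)
obs={"top":blobs("top","pics/top0.png",[(285,226),(304,260),(360,267),(386,238)]),
"side":blobs("side","pics/side0.png",[(268,223),(299,224),(325,199),(317,178)])}
# order: angles (anticlockwise positive): from top view
angs=np.array([-1.30,-.55,.55,1.30])
def labs(p,z=.0228):
    return np.array([[p[0]-.122*np.cos(a+p[2]),p[1]-.122*np.sin(a+p[2]),z] for a in angs])
def res(p,ns=("top","side"),sh=0):
    return np.concatenate([(proj(n,labs(p))-obs[n]).ravel() for n in ns])
for ns in(("top",),("side",),("top","side")):
    r=least_squares(res,[.61,-.03,0],args=(ns,));print(ns,np.round(r.x,4),np.round(r.fun,1))
p=r.x;print("labels",np.round(labs(p),4))
E
python3 fit.py
```

```text
top (285, 226) [284.5  225.06] 305 [20.8 21. ]
top (304, 260) [303.73 258.97] 345 [21.2 21.8]
top (360, 267) [359.62 266.12] 325 [21.  21.9]
top (386, 238) [385.9 238.1] 336 [20.1 21.3]
side (268, 223) [267.42 222.89] 128 [12.6 15.8]
side (299, 224) [298.14 223.92] 168 [12.6 16.2]
side (325, 199) [324.37 198.5 ] 136 [11.4 15.2]
side (317, 178) [316.21 177.96] 131 [10.6 14.8]
('top',) [ 0.6079 -0.0309 -0.0873] [-0.1  0.   0.  -0.1  0.  -0.   0.   0. ]
('side',) [ 0.6061 -0.0285 -0.0899] [-0.  -0.   0.1  0.  -0.   0.1 -0.  -0. ]
('top', 'side') [ 0.6074 -0.0303 -0.088 ] [-0.4  0.2 -0.3  0.1 -0.3  0.2 -0.2  0.3  0.  -0.6  0.1 -0.6 -0.1 -0.5
 -0.1 -0.6]
labels [[ 0.5853  0.0897  0.0228]
 [ 0.5094  0.0424  0.0228]
 [ 0.4982 -0.0847  0.0228]
 [ 0.5646 -0.1445  0.0228]]
```

```bash
cat > ov.py <<'E'
from h import *
import sys
P=np.array([.6074,-.0303,-.088])
def tabpts(a,P=P):
    w=P[2]+a;r=-np.array([np.cos(w),np.sin(w)]);t=np.array([-r[1],r[0]])
    f=lambda rr,tt,z:[*(P[:2]+r*rr+t*tt),z]
    return np.array([f(.068,-.004,.08),f(.098,-.004,.08),f(.098,.004,.08),f(.068,.004,.08),f(.098,-.004,.04),f(.098,.004,.04),f(.068,-.004,.04),f(.068,.004,.04)])
def over(n,png,a,box,s,out):
    im=cv2.imread(png)[box[1]:box[3],box[0]:box[2]]
    o=cv2.resize(im,None,fx=s,fy=s,interpolation=cv2.INTER_CUBIC)
    raw=o.copy()
    q=((proj(n,tabpts(a))-box[:2]+.5)*s-.5).round().astype(int)
    for i,j in[(0,1),(1,2),(2,3),(3,0),(1,4),(2,5),(4,5)]:cv2.line(o,tuple(map(int,q[i])),tuple(map(int,q[j])),(0,0,255),1)
    cv2.imwrite(out,np.hstack([raw,o]))
E
python3 - <<'E'
from ov import *
over("top","pics/top0.png",0.0,(315,225,355,265),9,"pics/t0.png")
over("side","pics/side0.png",0.0,(285,170,335,220),7,"pics/s0.png")
E
```

```text
(no output)
```

View pics/t0.png

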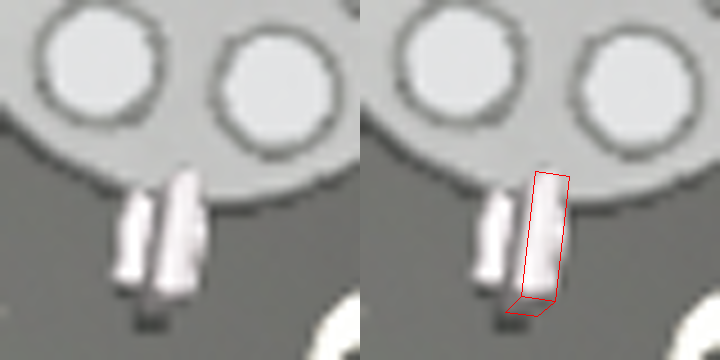

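View pics/s0.png

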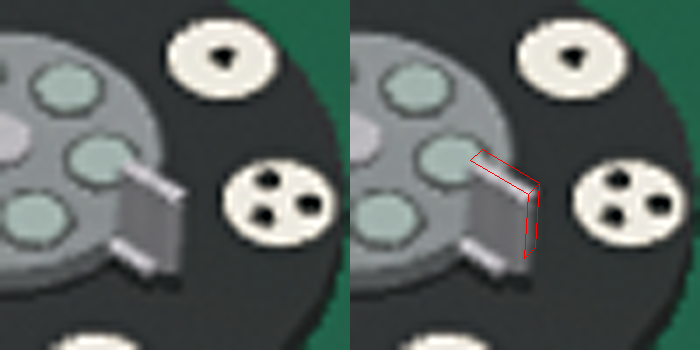

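Both overlays put the tab a little on the negative side of 0, so it has to turn about +0.58 rad. The three-dot label sits at +0.55. I'll approach high, behind the tab on its +y side, with the fingers closing on the way.

```bash
python3 -m jog '[[0,0,0,-10,-8,0,0],[0,0,0,-25,-20,0,0],[0,0,0,-25,-20,0,0],[0,0,0,-25,-20,0,0],[0,0,0,-25,-20,0,0],[0,0,0,-25,-20,0,0],[0,0,0,-25,-20,0,0],[0,0,0,-25,-20,0,0],[0,0,0,-25,-20,0,0],[0,0,0,-25,-20,0,0]]' 20; python3 -m jog '[[0,0,0,-25,-20,0,0],[0,0,0,-25,-20,0,0],[0,0,0,-25,-20,0,0],[0,0,0,-25,-20,0,0],[0,0,0,-25,-20,0,0],[0,0,0,-25,-20,0,0],[0,0,0,-25,-20,0,0],[0,0,0,-25,-20,0,0],[0,0,0,-5,-5,0,0],[0,0,0,0,0,0,0]]'
```

```text
clock: 1.83
tool_pos: [0.3276, 0.2748, 0.4031]
tcp_rot: [3.139, -0.004, 2.886]
contact_force: [2.0, 0.6, -0.3]
grip_width: -0.002
clock: 2.67
tool_pos: [0.4886, 0.0313, 0.4042]
tcp_rot: [3.139, 0.002, 2.864]
contact_force: [-1.0, -0.5, 0.0]
grip_width: 0.001
```

```bash
cat > rel.py <<'E'
from h import *
import sys
P=np.array([.6074,-.0303,-.088])
def rel(x,y,z,yaw):
    s=manip.observe();R=cv2.Rodrigues(np.zeros(3))[0]
    from scipy.spatial.transform import Rotation as Ro
    R=Ro.from_euler('xyz',s['tcp_rot']);d=R.inv().apply(np.array([x,y,z])-s['tool_pos'])*1000
    w=(R.inv()*Ro.from_euler('xyz',[np.pi,0,yaw])).as_rotvec()
    print("t",s['clock'],"pos",np.round(s['tool_pos'],4),"rpy",np.round(s['tcp_rot'],3),"F",np.round(s['contact_force'],1),"grip",round(s['grip_width'],3));print("tool shift mm",np.round(d,1),"turn",np.round(w,3))
def polar(w,r,back,z):
    R=-np.array([np.cos(w),np.sin(w)]);t=np.array([np.sin(w),-np.cos(w)])
    q=P[:2]+R*r-t*back;rel(*q,z,np.pi+w)
    s=manip.observe();d=s['tool_pos'][:2]-P[:2];print("tcp r",np.hypot(*d),"angle a", np.arctan2(-d[1],-d[0])-P[2])
E
python3 -c "
from rel import *
polar(-.12,.083,.035,.228)"
```

```text
t 2.6667 pos [0.4886 0.0313 0.4042] rpy [3.139e+00 2.000e-03 2.864e+00] F [-1.  -0.5  0. ] grip 0.001
tool shift mm [-43.3  -5.7 176.3] turn [ 0.003  0.002 -0.158]
tcp r 0.13380059420446766 angle a -0.3906417901765108
```

```bash
python3 -m jog '[[0,0,0,-15,-2,5,0],[0,0,0,-15,-2,15,0],[0,0,0,-13,-2,20,0],[0,0,-0.05,0,0,25,0],[0,0,-0.05,0,0,25,0],[0,0,-0.05,0,0,25,0],[0,0,0,0,0,20,0],[0,0,0,0,0,10,0],[0,0,0,0,0,5,0],[0,0,0,0,0,0,0]]'; python3 -c "
from rel import *
polar(-.12,.083,.035,.228)
cv2.imwrite('pics/top1.png',manip.grab_frame('top')[:,:,::-1]);cv2.imwrite('pics/side1.png',manip.grab_frame('side')[:,:,::-1])
a=cv2.imread('pics/top1.png')[150:330,240:440];b=cv2.imread('pics/side1.png')[100:280,200:400]
cv2.imwrite('pics/m1.png',cv2.resize(np.hstack([a,b]),None,fx=2,fy=2))"
```

```text
clock: 3.5
tool_pos: [0.5252, 0.0209, 0.2508]
tcp_rot: [3.127, 0.001, 3.03]
contact_force: [0.4, -0.2, -1.0]
grip_width: 0.002
t 3.5 pos [0.5252 0.0209 0.2508] rpy [3.127e+00 1.000e-03 3.030e+00] F [ 0.4 -0.2 -1. ] grip 0.002
tool shift mm [-4.7 -6.3 22.8] turn [0.015 0.001 0.008]
tcp r 0.0968295720932438 angle a -0.4687038069798224
```

View pics/m1.png

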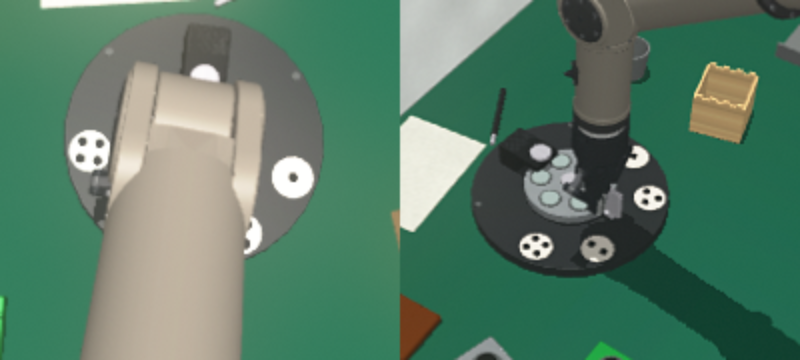

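The side view shows the closed fingers standing just behind the tab, on its +y side and clear of it. I'll descend, then orbit about the turret axis.

```bash
python3 -m jog '[[0.015,0,0,-3,0,6,0],[0,0,0,-2,0,8,0],[0,0,0,0,0,6,0],[0,0,0,0,-4,1,0],[0,0,0,0,-4,0,0],[0,0,0,0,-4,0,0],[0,0,0,0,-3,0,0],[0,0,0,0,-2,0,0],[0,0,0,0,-2,0,0],[0,0,0,0,0,0,0]]'; python3 -c "
from rel import *
polar(-.12,.083,.0185,.228)
a=manip.grab_frame('side')[:,:,::-1]
cv2.imwrite('pics/s2.png',cv2.resize(a[130:250,230:380],None,fx=4,fy=4,interpolation=cv2.INTER_CUBIC))"
```

```text
clock: 4.43
tool_pos: [0.5322, -0.002, 0.2344]
tcp_rot: [3.141, 0.015, 3.028]
contact_force: [0.0, -0.6, 1.0]
grip_width: -0.0
t 4.4333 pos [ 0.5322 -0.002   0.2344] rpy [3.141 0.015 3.028] F [ 0.  -0.6  1. ] grip -0.0
tool shift mm [ 5.  -0.6  6.3] turn [0.    0.015 0.007]
tcp r 0.08040077977774175 angle a -0.2723257494100789
```

View pics/s2.png

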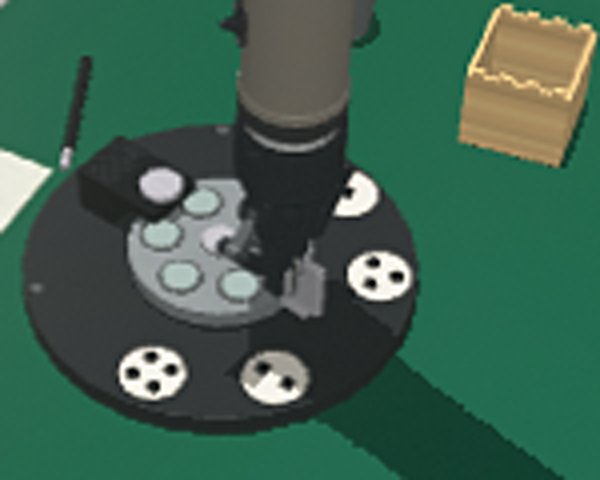

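```bash
python3 -m jog '[[0,0.015,0,2,-1,2,0],[0,0,-0.01,1,-1,2,0],[0,0,-0.02,0,-1.5,1,0],[0,0,-0.02,0,-1.5,0,0],[0,0,-0.02,0,-2,0,0],[0,0,-0.02,0,-2,0,0],[0,0,-0.03,0,-2.5,0,0],[0,0,-0.03,0,-2.5,0,0],[0,0,-0.03,0,-2.5,0,0],[0,0,0,0,0,0,0]]'; python3 -c "
from rel import *
polar(.462,.083,.0185,.230)
a=manip.grab_frame('side')[:,:,::-1]
cv2.imwrite('pics/s3.png',cv2.resize(a[130:250,230:380],None,fx=4,fy=4,interpolation=cv2.INTER_CUBIC))"
```

```text
clock: 5.32
tool_pos: [0.5272, -0.0143, 0.2285]
tcp_rot: [3.133, -0.005, -3.052]
contact_force: [0.4, -0.6, 0.2]
grip_width: -0.0
t 5.3167 pos [ 0.5272 -0.0143  0.2285] rpy [ 3.133 -0.005 -3.052] F [ 0.4 -0.6  0.2] grip -0.0
tool shift mm [  5.6 -36.1  -1.7] turn [ 0.009 -0.003 -0.372]
tcp r 0.08176313496584521 angle a -0.10951107332815754
```

View pics/s3.png

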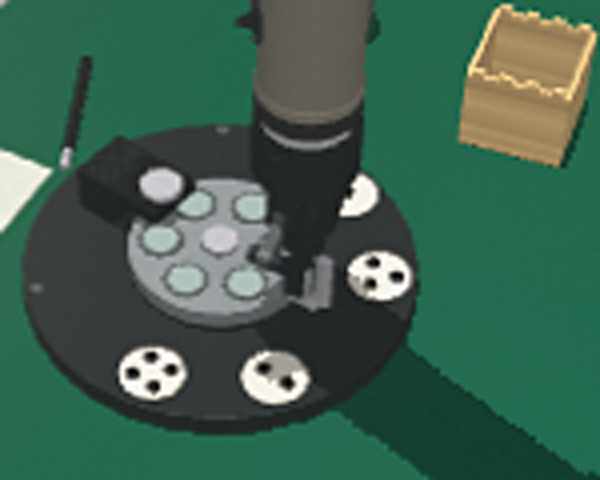

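The tab is moving, with low force. I'll continue.

```bash
python3 -m jog '[[0,0,-0.02,0,-2,0,0],[0,0,-0.03,0.5,-3,0,0],[0,0,-0.03,0,-3,0,0],[0,0,-0.03,0,-3,0,0],[0,0,-0.03,0,-3,0,0],[0,0,-0.03,0,-3,0,0],[0,0,-0.03,0,-3,0,0],[0,0,-0.03,0,-2,0,0],[0,0,-0.03,0,-2,0,0],[0,0,0,0,0,0,0]]'; python3 -c "
from rel import *
polar(.462,.083,.0185,.230)
a=manip.grab_frame('side')[:,:,::-1];cv2.imwrite('pics/side4.png',a)
from ov import *
b=manip.grab_frame('top')[:,:,::-1];cv2.imwrite('pics/top4.png',b)
over('side','pics/side4.png',.38,(280,165,340,225),6,'pics/s4.png')"
```

```text
clock: 6.2
tool_pos: [0.5288, -0.0359, 0.2269]
tcp_rot: [3.123, -0.011, -2.77]
contact_force: [-0.5, 1.3, -0.4]
grip_width: 0.003
t 6.2 pos [ 0.5288 -0.0359  0.2269] rpy [ 3.123 -0.011 -2.77 ] F [-0.5  1.3 -0.4] grip 0.003
tool shift mm [  9.1 -12.4  -3.2] turn [ 0.019 -0.01  -0.091]
tcp r 0.07883243934315867 angle a 0.15861285972874622
```

View pics/s4.png

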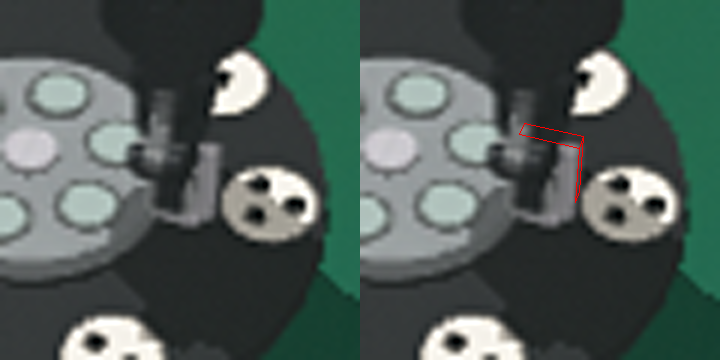

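```bash
python3 -m jog '[[0.01,0,0,1,-2,-1,0],[0.01,-0.01,-0.01,1,-2,-1,0],[0,0,-0.01,1,-2,0,0],[0,0,-0.01,1,-2,0,0],[0,0,-0.01,1,-2,0,0],[0,0,-0.01,0,-2,0,0],[0,0,0,0,-1,0,0],[0,0,0,0,0,0,0],[0,0,0,0,2,0,0],[0,0,0,0,4,0,0]]'; python3 -c "
from rel import *
polar(.462,.083,.0185,.230)"
python3 -m jog '[[0,0,0,0,10,0,0],[0,0,0,0,20,-10,0],[0,0,0,0,20,-20,0],[0,0,0,0,30,-20,0],[0,0,0,0,35,-10,0],[0,0,0,0,35,-10,0],[0,0,0,0,35,0,0],[0,0,0,0,35,0,0],[0,0,0,0,20,0,0],[0,0,0,0,0,0,0]]'
python3 -c "
from rel import *
a=manip.grab_frame('side')[:,:,::-1];cv2.imwrite('pics/side5.png',a)
b=manip.grab_frame('top')[:,:,::-1];cv2.imwrite('pics/top5.png',b)
o=np.hstack([cv2.resize(a[140:260,220:360],None,fx=2.8,fy=2.8),cv2.resize(b[150:270,280:420],None,fx=2.8,fy=2.8)]);cv2.imwrite('pics/m5.png',o)"
```

```text
clock: 7.13
tool_pos: [0.527, -0.0454, 0.2288]
tcp_rot: [-3.136, 0.001, -2.717]
contact_force: [-0.1, -0.1, 0.7]
grip_width: -0.002
t 7.1333 pos [ 0.527  -0.0454  0.2288] rpy [-3.136e+00  1.000e-03 -2.717e+00] F [-0.1 -0.1  0.7] grip -0.002
tool shift mm [ 4.2 -4.  -1.2] turn [-0.005  0.001 -0.038]
tcp r 0.08176603363695262 angle a 0.2734704191002002
clock: 7.97
tool_pos: [0.4214, 0.1838, 0.3007]
tcp_rot: [-3.132, 0.004, -2.724]
contact_force: [-0.3, 0.3, -0.3]
grip_width: -0.001
```

View pics/m5.png

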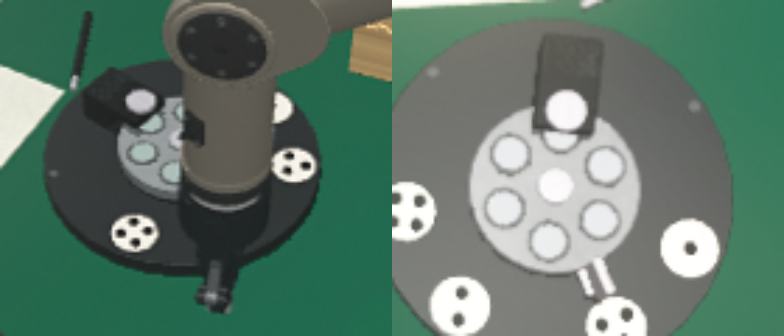

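The top view is now clear: the tab points at the upper left part of the three-dot label, so it is a bit short. I'll measure the angle.

```bash
python3 - <<'E'
from ov import *
PT=np.array([.6079,-.0309,-.0873])
im=cv2.imread('pics/top5.png');box=(335,220,385,285);s=7
rows=[]
for a in(.42,.50):
    o=cv2.resize(im[box[1]:box[3],box[0]:box[2]],None,fx=s,fy=s,interpolation=cv2.INTER_CUBIC)
    q=((proj('top',tabpts(a,PT))-box[:2]+.5)*s-.5).round().astype(int)
    for i,j in[(0,1),(1,2),(2,3),(3,0)]:cv2.line(o,tuple(map(int,q[i])),tuple(map(int,q[j])),(0,0,255),1)
    rows.append(o)
cv2.imwrite('pics/t5.png',np.hstack(rows))
# numeric: match bright mask to quad
g=cv2.cvtColor(im,cv2.COLOR_BGR2GRAY).astype(float)
for png in('pics/top0.png','pics/top5.png'):
    g=cv2.cvtColor(cv2.imread(png),cv2.COLOR_BGR2GRAY).astype(float);G=cv2.resize(g,None,fx=8,fy=8,interpolation=cv2.INTER_CUBIC)
    best=[]
    for a in np.arange(-.2,.75,.01):
        q=((proj('top',tabpts(a,PT)[:4])+.5)*8-.5).round().astype(np.int32)
        m=np.zeros(G.shape,np.uint8);cv2.fillPoly(m,[q],1)
        ring=cv2.dilate(m,np.ones((17,17)))-m
        best.append((G[m>0].mean()-G[ring>0].mean(),round(a,2)))
    print(png,sorted(best)[-6:])
E
```

```text
pics/top0.png [(np.float64(50.345154800813106), np.float64(-0.16)), (np.float64(53.039566111346545), np.float64(0.0)), (np.float64(53.82942294705248), np.float64(-0.15)), (np.float64(58.21101967470315), np.float64(-0.03)), (np.float64(62.877000847582025), np.float64(-0.01)), (np.float64(65.11485808003073), np.float64(-0.02))]
pics/top5.png [(np.float64(51.36086821170707), np.float64(0.34)), (np.float64(53.31160124324987), np.float64(0.35)), (np.float64(63.07737006370391), np.float64(0.54)), (np.float64(67.18487235860343), np.float64(0.51)), (np.float64(76.63288671466407), np.float64(0.53)), (np.float64(78.39309746513956), np.float64(0.52))]
```

View pics/t5.png

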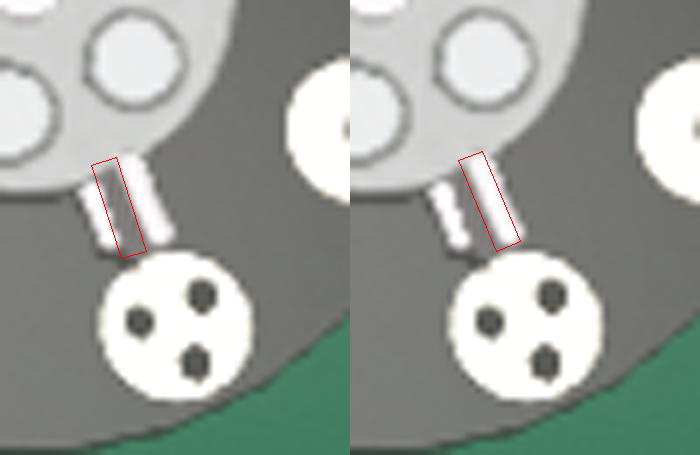

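The tab overlay fits at a≈0.525, about 3 mm short at the pointer. Before deciding on a nudge I'll triangulate the grey trigger's button from the clean first pictures.

```bash
python3 - <<'E'
from h import *
o=[]
for n,(u,v) in(("top",(190,253)),("side",(243,287))):
    im=cv2.imread(f"pics/{n}0.png")[v-25:v+25,u-25:u+25];o.append(cv2.resize(im,None,fx=8,fy=8,interpolation=cv2.INTER_CUBIC))
    r=im.copy()
cv2.imwrite("pics/b0.png",np.hstack(o))
E
```

```text
(no output)
```

View pics/b0.png

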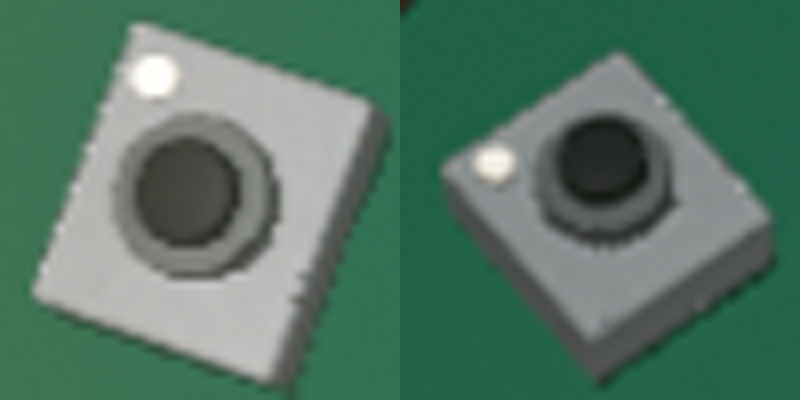

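```bash
python3 - <<'E'
from h import *
for name,a,b in(("button",(183,187),(200,153)),("boxtopcornerA",(140,25),(48,172)),("farcorner",(375,102),(222,55)),("nearL",(35,293),(195,340)),("nearR",(270,385),(370,218))):
    ut=(165+a[0]/8-.5,228+a[1]/8-.5);us=(218+b[0]/8-.5,262+b[1]/8-.5)
    for z in(.03,.036,.042,.048):
        p=ray("top",*ut,z);q=ray("side",*us,z);print(name,z,np.round(p[:2],4),np.round(q[:2],4),round(1e3*np.hypot(*(p-q)[:2]),1))
E
```

```text
button 0.03 [0.5154 0.3062] [0.5212 0.2928] 14.6
button 0.036 [0.5148 0.3047] [0.5185 0.2956] 9.8
button 0.042 [0.5142 0.3032] [0.5159 0.2984] 5.0
button 0.048 [0.5136 0.3016] [0.5133 0.3012] 0.5
boxtopcornerA 0.03 [0.5612 0.3229] [0.5579 0.3271] 5.4
boxtopcornerA 0.036 [0.5603 0.3212] [0.5551 0.3297] 10.0
boxtopcornerA 0.042 [0.5594 0.3196] [0.5523 0.3324] 14.7
boxtopcornerA 0.048 [0.5585 0.3179] [0.5495 0.335 ] 19.3
farcorner 0.03 [0.5422 0.2533] [0.5385 0.2578] 5.8
farcorner 0.036 [0.5414 0.2521] [0.5358 0.2608] 10.4
farcorner 0.042 [0.5406 0.2509] [0.5331 0.2638] 15.0
farcorner 0.048 [0.5399 0.2497] [0.5304 0.2668] 19.6
nearL 0.03 [0.4834 0.3459] [0.48   0.3495] 4.9
nearL 0.036 [0.483  0.3441] [0.4776 0.352 ] 9.5
nearL 0.042 [0.4826 0.3424] [0.4752 0.3545] 14.2
nearL 0.048 [0.4822 0.3406] [0.4728 0.357 ] 18.9
nearR 0.03 [0.461  0.2767] [0.4605 0.2811] 4.5
nearR 0.036 [0.4608 0.2754] [0.4582 0.284 ] 9.0
nearR 0.042 [0.4605 0.274 ] [0.4559 0.2869] 13.7
nearR 0.048 [0.4602 0.2727] [0.4537 0.2898] 18.3
```

```bash
python3 -c "
from rel import *
rel(.512,.301,.29,3.56)"
```

```text
t 8.0667 pos [0.4233 0.1799 0.3006] rpy [-3.129  0.004 -2.729] F [ 0.2 -0.4 -0.3] grip -0.002
tool shift mm [-129.7   75.5   10.3] turn [-0.012  0.004 -0.006]
```

```bash
python3 -m jog '[[-0.01,0,0,-15,8,0,0],[0,0,0,-20,12,0,0],[0,0,0,-20,12,0,0],[0,0,0,-20,12,0,0],[0,0,0,-20,12,0,0],[0,0,0,-15,10,5,0],[0,0,0,-10,5,5,0],[0,0,0,-8,5,0,0],[0,0,0,-3,2,0,0],[0,0,0,0,0,0,0]]'
python3 - <<'E'
from rel import *
rel(.512,.301,.29,3.56)
a=manip.grab_frame('side')[:,:,::-1];cv2.imwrite('pics/side6.png',a)
b=manip.grab_frame('top')[:,:,::-1];cv2.imwrite('pics/top6.png',b)
from ov import *
P6=np.array([.6061,-.0285,-.0899]);box=(285,160,345,225);s=6;rows=[]
for aa in(.48,.54):
    o=cv2.resize(a[box[1]:box[3],box[0]:box[2]],None,fx=s,fy=s,interpolation=cv2.INTER_CUBIC)
    q=((proj('side',tabpts(aa,P6))-box[:2]+.5)*s-.5).round().astype(int)
    for i,j in[(0,1),(1,2),(2,3),(3,0),(1,4),(2,5),(4,5)]:cv2.line(o,tuple(map(int,q[i])),tuple(map(int,q[j])),(0,0,255),1)
    rows.append(o)
cv2.imwrite('pics/s6.png',np.hstack(rows))
E
```

```text
clock: 8.9
tool_pos: [0.5272, 0.2847, 0.2879]
tcp_rot: [-3.12, 0.003, -2.765]
contact_force: [-0.6, 0.2, 0.2]
grip_width: 0.002
t 8.9 pos [0.5272 0.2847 0.2879] rpy [-3.120e+00  3.000e-03 -2.765e+00] F [-0.6  0.2  0.2] grip 0.002
tool shift mm [ 8.2 20.7 -2.6] turn [-0.022  0.002 -0.042]
```

View pics/s6.png

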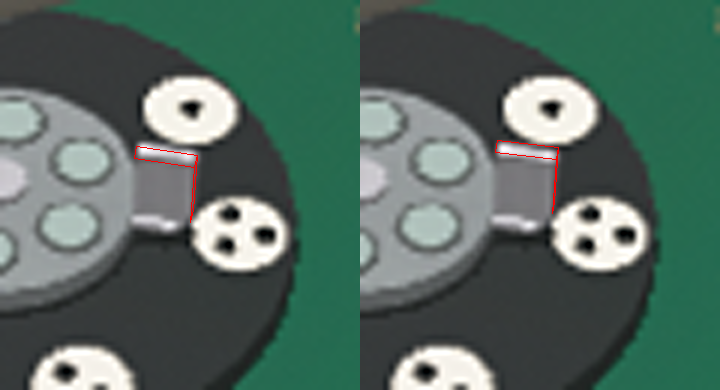

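View pics/side6.png

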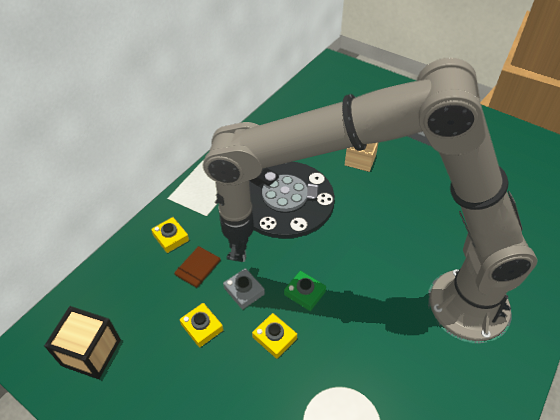

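View pics/top6.png

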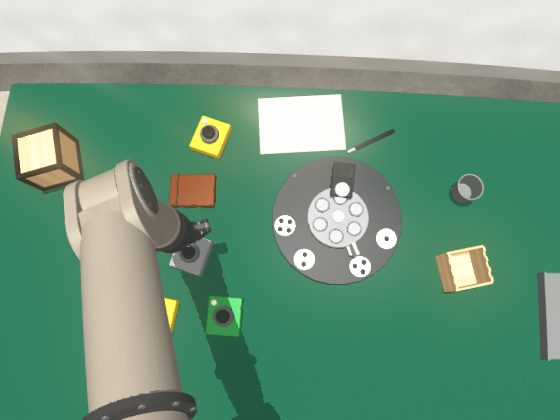

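The side overlay agrees with the top view: the tab is at a≈0.52, within about 3 mm of the label's middle against a tolerance of 8 mm. The tab is set, so I'll centre over the grey trigger's button.

```bash
python3 -m jog '[[-0.02,0,0,4,7,0,0],[0,0,0,3,7,5,0],[0,0,0,1,5,10,0],[0,0,0,0,2,10,0],[0,0,0,0,1,10,0],[0,0,0,0,0,5,0],[0,0,0,0,0,2,0],[0,0,0,0,0,0,0],[0,0,0,0,0,0,0],[0,0,0,0,0,0,0]]'
python3 - <<'E'
from rel import *
rel(.512,.301,.24,3.56)
a=manip.grab_frame('side')[:,:,::-1];cv2.imwrite('pics/side7.png',cv2.resize(a[230:320,190:310],None,fx=6,fy=6,interpolation=cv2.INTER_CUBIC))
E
```

```text
clock: 9.83
tool_pos: [0.5075, 0.3005, 0.2407]
tcp_rot: [-3.141, -0.002, -2.768]
contact_force: [-0.1, 0.7, 1.0]
grip_width: -0.001
t 9.8333 pos [0.5075 0.3005 0.2407] rpy [-3.141e+00 -2.000e-03 -2.768e+00] F [-0.1  0.7  1. ] grip -0.001
tool shift mm [-4.4 -1.1  0.7] turn [-0.    -0.002 -0.045]
```

View pics/side7.png

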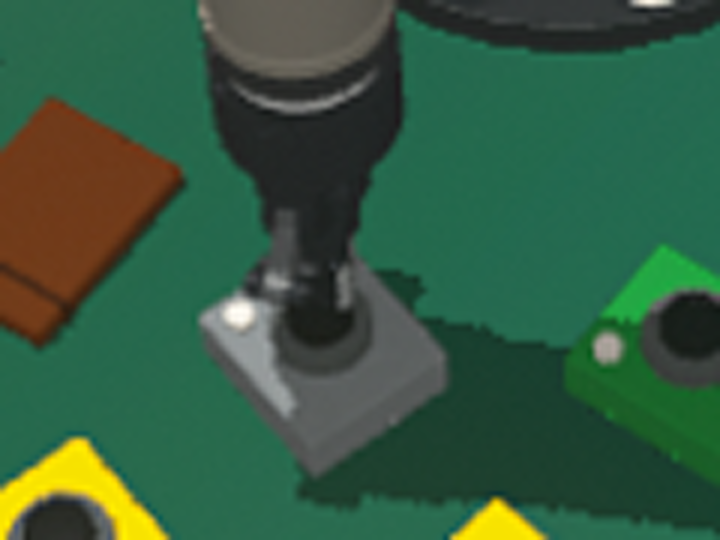

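The fingertips stand right above the button of the grey box. I'll press in small steps.

```bash
python3 -m jog '[[0,0,0,-3,-1,2,0],[0,0,0,-1,0,2,0],[0,0,0,0,0,2,0],[0,0,0,0,0,2,0],[0,0,0,0,0,2,0],[0,0,0,0,0,2,0],[0,0,0,0,0,2,0],[0,0,0,0,0,1,0],[0,0,0,0,0,1,0],[0,0,0,0,0,0,0]]'
```

```text
clock: 10.72
tool_pos: [0.5136, 0.3008, 0.225]
tcp_rot: [-3.141, 0.002, -2.769]
contact_force: [-0.2, -0.5, 1.7]
grip_width: 0.001
```

```bash
python3 -m jog '[[0,0,0,0,0,1.5,0],[0,0,0,0,0,1.5,0],[0,0,0,0,0,1,0],[0,0,0,0,0,1,0],[0,0,0,0,0,1,0],[0,0,0,0,0,1,0],[0,0,0,0,0,0,0],[0,0,0,0,0,0,0],[0,0,0,0,0,0,0],[0,0,0,0,0,0,0]]'
```

```text
clock: 11.55
tool_pos: [0.5136, 0.3007, 0.2201]
tcp_rot: [3.141, 0.003, -2.769]
contact_force: [-0.7, -0.4, 3.7]
grip_width: -0.001
```

```bash
python3 -m jog '[[0,0,0,0,0,1,0],[0,0,0,0,0,1,0],[0,0,0,0,0,1,0],[0,0,0,0,0,0,0],[0,0,0,0,0,0,0],[0,0,0,0,0,0,0],[0,0,0,0,0,0,0],[0,0,0,0,0,0,0],[0,0,0,0,0,0,0],[0,0,0,0,0,0,0]]'
python3 -m jog '[[0,0,0,0,0,1,0],[0,0,0,0,0,1,0],[0,0,0,0,0,1,0],[0,0,0,0,0,0,0],[0,0,0,0,0,0,0],[0,0,0,0,0,0,0],[0,0,0,0,0,0,0],[0,0,0,0,0,0,0],[0,0,0,0,0,0,0],[0,0,0,0,0,0,0]]'
```

```text
clock: 12.38
tool_pos: [0.5136, 0.3007, 0.2196]
tcp_rot: [3.141, 0.003, -2.769]
contact_force: [-2.3, -0.5, 4.5]
grip_width: 0.0
clock: 13.22
tool_pos: [0.5138, 0.3005, 0.2196]
tcp_rot: [3.14, 0.003, -2.769]
contact_force: [-1.7, -0.3, 5.2]
grip_width: 0.003
```

Small steps no longer build up travel, because each row starts from the measured pose. I'll use a larger step.

```bash
python3 -m jog '[[0,0,0,0,0,3,0],[0,0,0,0,0,3,0],[0,0,0,0,0,3,0],[0,0,0,0,0,3,0],[0,0,0,0,0,3,0],[0,0,0,0,0,3,0],[0,0,0,0,0,3,0],[0,0,0,0,0,3,0],[0,0,0,0,0,3,0],[0,0,0,0,0,3,0]]'; python3 - <<'E'
from h import *
a=manip.grab_frame('side')[:,:,::-1];cv2.imwrite('pics/side8.png',cv2.resize(a[230:320,190:310],None,fx=6,fy=6,interpolation=cv2.INTER_CUBIC))
E
```

```text
clock: 14.05
tool_pos: [0.5142, 0.2995, 0.2193]
tcp_rot: [3.133, 0.003, -2.769]
contact_force: [-5.6, -3.8, 18.9]
grip_width: -0.001
```

View pics/side8.png

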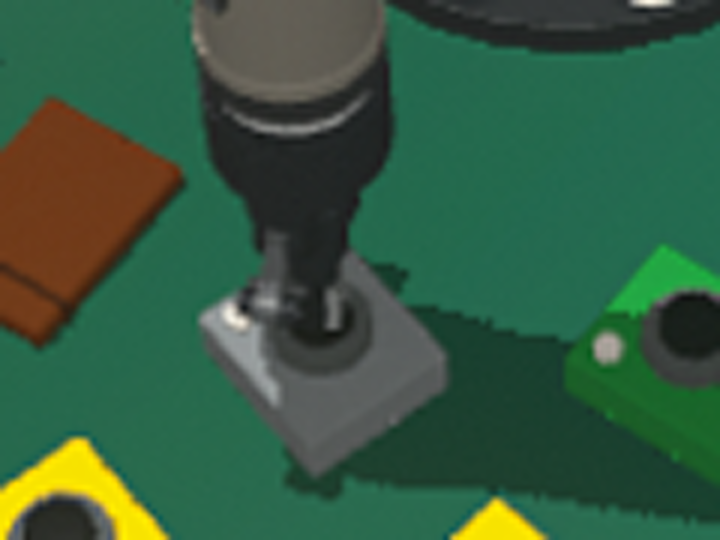

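The press stopped hard at fingertip z≈46 mm with 19 N, about 6 mm below first contact. I'll check that the fingers bottomed on the button rather than on the bezel, by estimating the bezel's height.

```bash
python3 - <<'E'
from h import *
# overlay hypotheses: circles at button centre, bezel r=.0225?; heights
for n,(u,v) in(("top",(190,253)),("side",(243,287))): pass
c0={"top":np.array([.5135,.3005]),"side":np.array([.5105,.3045])}
o=[]
for n,(u,v) in(("top",(190,253)),("side",(243,287))):
    im=cv2.imread(f"pics/{n}0.png")[v-25:v+25,u-25:u+25];a=cv2.resize(im,None,fx=8,fy=8,interpolation=cv2.INTER_CUBIC)
    for r,z,col in((.015,.052,(0,0,255)),(.022,.036,(0,255,255)),(.022,.042,(255,0,255))):
        th=np.linspace(0,2*np.pi,60);X=np.c_[c0[n][0]+r*np.cos(th),c0[n][1]+r*np.sin(th),0*th+z]
        q=((proj(n,X)-[u-25,v-25]+.5)*8).astype(np.int32);cv2.polylines(a,[q],True,col,1)
    o.append(a)
cv2.imwrite("pics/b1.png",np.hstack(o))
E
```

```text
(no output)
```

View pics/b1.png

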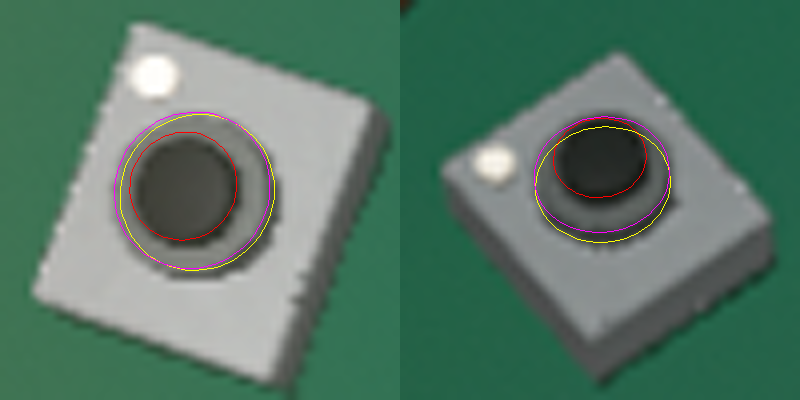

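With the button top at about 52 mm and the bezel at no more than about 42 mm, the stop at 46 mm means the button itself bottomed out. I'll lift and move clear.

```bash
python3 -m jog '[[0,0,0,0,0,-3,0],[0,0,0,0,0,-6,0],[0,0,0,0,0,-10,0],[0,0,0,0,0,-20,0],[0,0,0,0,0,-25,0],[0,0,0,0,0,-25,0],[0,0,0,0,0,-25,0],[0,0,0,0,0,-20,0],[0,0,0,0,0,-10,0],[0,0,0,0,0,0,0]]'
python3 -m jog '[[0,0,0,10,15,0,0],[0,0,0,15,20,0,0],[0,0,0,15,25,0,0],[0,0,0,15,25,0,0],[0,0,0,15,25,0,0],[0,0,0,10,15,0,0],[0,0,0,5,8,0,0],[0,0,0,0,0,0,0],[0,0,0,0,0,0,0],[0,0,0,0,0,0,0]]'
python3 - <<'E'
from h import *
a=manip.grab_frame('side')[:,:,::-1];cv2.imwrite('pics/side9.png',a)
b=manip.grab_frame('top')[:,:,::-1];cv2.imwrite('pics/top9.png',b)
o=np.hstack([cv2.resize(a[130:330,160:360],None,fx=2,fy=2),cv2.resize(b[150:350,260:460],None,fx=2,fy=2)]);cv2.imwrite('pics/m9.png',o)
for n in('top','side'):
    x=cv2.imread(f'pics/{n}0.png').astype(int);y=cv2.imread(f'pics/{n}9.png').astype(int)
    for nm,bx in(('cup+plybox',(430,165,500,300) if n=='top' else (300,110,385,175)),('notebook',(165,170,220,212) if n=='top' else (172,244,224,288))):
        d=np.abs(x-y)[bx[1]:bx[3],bx[0]:bx[2]].max(2);print(n,nm,(d>40).sum())
s=manip.observe();print(s['clock'],s['contact_force'],s['tool_pos'],np.abs(s['joint_vel']).max())
E
```

```text
clock: 14.93
tool_pos: [0.5141, 0.2985, 0.3681]
tcp_rot: [3.135, 0.001, -2.769]
contact_force: [-0.2, -0.0, -1.1]
grip_width: 0.001
clock: 15.77
tool_pos: [0.3827, 0.3915, 0.3559]
tcp_rot: [-3.137, -0.011, -2.776]
contact_force: [0.1, -0.4, -0.6]
grip_width: 0.003
top cup+plybox 0
top notebook 0
side cup+plybox 3241
side notebook 0
15.8667 [ 0.24454871 -0.16489792  0.92809629] [0.38344709 0.3908166  0.35615409] 0.00650545942901517
```

View pics/m9.png

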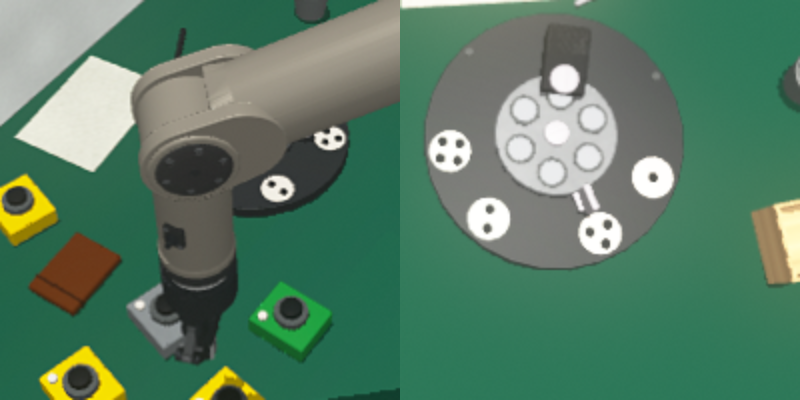

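The last pictures show the tab at about (352,247) in the top view, still pointing at the three-dot label. The gripper is high and clear, and the cup, box and notebook are unchanged in the top view. The side-view difference for the cup and box is the arm standing in front of them. I'll hand in.

```bash
python3 -c "
from cell import manip
print(manip.job_done())"
```

```text
the job is handed in; nothing more can be done
None
```

I pushed the tab round to the three-dot label with closed fingertips. I then pressed the grey trigger's button to its stop, let it up, moved clear and handed the job in at about 16 s; no verdict is reported.

**Tab:** After the push it measured about 0.52 rad in both cameras, against 0.55 for the label's middle. That is about 3 mm short at the pointer, within the 8 mm tolerance. The force readings taken between the push moves were under 2 N.

**Button:** The press stopped hard with 19 N at a fingertip height of 46 mm, about 6 mm below first contact. That is above the estimated bezel height of about 42 mm, so I took it as the button fully down. My first small steps stalled at about 5 N and needed a larger step.

**Other things:** The notebook, cup and wooden box are unchanged in the last top picture. In the side view the arm hid the cup and box, so that check could not be made there. The raised button was also not clearly visible at the end, so that it came up again is inferred from the fingers being lifted well clear of it.

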